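# Wedge the loose board tight in the sanding tray

### The job

Get the loose pine board ready for sanding: lift the lid off the green wedge box by its knob and set it down flat on the bench, clear of the box, take out the red-handled wedge and slide it, thin end first and flat on the tray floor, into the gap beside the board where that gap is wide enough to take it. Push it in along the slanted blue shoe until it jams and firmly presses the board flush along its whole length against its fence, and finish while still holding the wedge pushed in: do not let go. Do not force the wedge in beside the other board, whose gap is too narrow, and leave that board, the glue bottle, the sanding block and the tape measure where they are.

Things in the scene. Friction and masses are not known exactly. Their poses are not given: they have to be found in the camera images.
- tray: Brown sanding tray, fixed. Base 280 x 256 x 12 mm; origin: centre of its underside; x from the open end (robot side) to the closed back, y left. Three rails along x, 20 wide, top 30 mm above the bench, centred at y = 118, 0, -118, from x = -70 to 140, and a back stop (x 120 to 140) form two bays, open at x = -70; x -140 to -70 is bare apron. Each bay's +y rail is its fence. Yaw up to 0.2 rad.
- fence_a (a point): Point on the face of the +y bay's fence: tray x = 30, y = 108 mm, at the base's top (12 mm above the bench). Axes as the tray's; the board lies to its -y side.
- fence_b (a point): Same point on the -y bay's fence: tray x = 30, y = -10 mm.
- shoe_a (a point): Open end of the blue slanted shoe on the -y side of the +y bay: tray x = -70, y = 12 mm, at the base's top. The shoe is fixed, 18 mm high; its face runs from here 80 mm in x while rising 8 mm in y (1 in 10): it is 96 mm from the fence here, 88 mm at its far end (tray x = 10). Beyond that the rail is 98 mm from the fence.
- shoe_b (a point): Same point of the -y bay's shoe: tray x = -70, y = -106 mm. Driven along a shoe, the wedge itself pushes the board over to the fence; about 15 N of push jams it well. A wedge held a millimetre out of line can bind on the shoe alone before it presses on the board: ease it sideways and push on.
- loose_board: Pine board 180 (x) x 68 (y) x 18 mm, 0.11 kg, a groove across its top, flat on the tray in either bay. Origin: underside, middle of the long edge next to the fence; it reaches 68 mm from there to -y and 90 mm both ways in x. It starts 3 to 5 mm off its fence, 1 to 5 mm off the back stop, and slides easily.
- loose_gap (a point): The loose board's lower corner at the open end on the shoe side: (-90, -68, 0) mm from its origin. The gap from board to shoe starts 23 to 25 mm wide at the shoe's open end and 15 to 17 at its far end; with the board against the fence 28 and 20 mm.
- tight_board: Like the loose board but 81 mm wide (180 x 81 x 18 mm), in the other bay. Its gap to the shoe is only 10 to 12 mm at the open end: too narrow for the wedge. Origin as for the loose board. Leave it.
- wedge_box: Green wooden box, open-topped under its lid, fixed; outside 172 (x) x 112 (y) x 64 mm high, walls and floor 6 mm. Origin: centre of its underside. The wedge lies in it.
- lid: Loose wooden lid on the box, 172 x 112 x 10 mm, about 0.16 kg. Origin: centre of the underside of its plate, 64 mm above the bench while on the box. Two battens 6 mm deep beneath it, so on the bench its origin rests 6 mm high. Axes as the box's.
- knob (a point): Centre of the lid's dark knob, 28 mm above the lid's origin: an upright cylinder 25 mm across and 24 mm high (12 mm above and below this point).
- wedge: Pale wooden wedge, 0.06 kg, flat in the box, thin end to the box's +x. Origin: underside, below the middle of its grip block; x to the thin end. 120 mm long (x -40 to 80), 18 high. +y side straight (y = 12), goes against the board; -y side slanted 1 in 10 like the shoe (y = -4 at the thin end, -16 at the thick end): 16 to 28 mm wide.
- wedge_grip (a point): Point in the wedge's red grip block, 37 mm above the wedge's origin. The block is 50 (x) x 22 (y) x 30 mm, sides parallel to the straight side, from 18 to 48 mm above the origin (top 11 mm above this point). In the tray it stands clear above board and rails.
- wedge_tip (a point): Foot of the wedge's thin end on the straight side: (80, 12, 0) mm from its origin. With the board against its fence the wedge jams when its thick end is about level with the shoe's open end (wedge origin at tray x about -30 mm and 80 mm from the fence).
- glue_bottle: Yellow glue bottle, 58 mm across, 150 mm high, standing; origin: centre of its foot. Leave it. The bench on the robot's side of it, right of the tray (x 0.37 to 0.55, y -0.47 to -0.33 m), is clear: room for the lid.
- sanding_block: Cork and wood sanding block 110 x 60 x 42 mm; origin: centre of its underside. Leave it.
- tape_measure: Yellow tape measure 65 x 40 x 60 mm; origin: centre of its underside. Leave it.
Things that resemble listed ones, but are neither listed nor needed, are in the scene too. Of the things shaped like the wedge_box, the green one is meant.

How it is judged (in metres and radians):
On the way, in this order (a step that is already met when the one before it is completed fails the run):
1. the lid lies flat on the bench clear of the box, let go (height (world z) of lid below 0.012 m and angle between lid's own z axis and vertical below 0.08 rad and horizontal distance between lid and wedge_box above 0.12 m and linear speed of lid below 0.02 m/s and contact force between the fingers and lid below 0.1 N), for 0.2 s.
2. the wedge lies in the loose board's gap, thin end first (x of wedge in the frame of loose_board between -0.15 and 0 m and y of wedge in the frame of loose_board between -0.09 and -0.077 m and angle between the x axis of wedge and the x axis of loose_board, either way round below 0.05 rad and z of wedge in the frame of tray between 0.008 and 0.017 m and angle between wedge's own z axis and vertical below 0.08 rad), for 0.1 s.
At the end, for the whole second after the job is handed in: Lid flat on the bench over 120 mm from the box centre, let go. Loose board flat, within 2 mm of its fence and 0.015 rad. Wedge flat (5 mm, 0.08 rad) in its gap, thin end in, along the board within 0.05 rad, pressing board and tray over 3 N each; fingers on it over 2 N; all at rest (all of step 1 and x of wedge in the frame of loose_board between -0.085 and 0 m and y of wedge in the frame of loose_board between -0.09 and -0.077 m and angle between the x axis of wedge and the x axis of loose_board, either way round below 0.05 rad and z of wedge in the frame of tray between 0.008 and 0.017 m and angle between wedge's own z axis and vertical below 0.08 rad and (y of loose_board in the frame of fence_a between -0.002 and 0.002 m or y of loose_board in the frame of fence_b between -0.002 and 0.002 m) and angle between the x axis of loose_board and the x axis of tray, either way round below 0.015 rad and angle between loose_board's own z axis and vertical below 0.03 rad and z of loose_board in the frame of tray between 0.009 and 0.015 m and contact force between wedge and loose_board above 3 N and contact force between wedge and tray above 3 N and contact force between the fingers and wedge above 2 N and linear speed of wedge below 0.01 m/s); the arm keeps its last pose, push and grip.
It fails at once if the tight board is shifted more than 10 mm (distance of tight_board from where it was at the start of the episode above 0.01 m).
It fails at once if the wedge is forced against the tight board (more than 5 N) (contact force between wedge and tight_board above 5 N).
It fails at once if the glue bottle, sanding block or tape measure is shifted more than 20 mm (distance of any of glue_bottle, sanding_block, tape_measure from where it was at the start of the episode above 0.02 m).
It also fails if it takes over 69 s, if anything falls off the work surface, if the arm or the gripper's body presses on something with over 40 N, if the wrist force passes 120 N, or if a joint passes its speed limit or range.

### The arm

A 6-joint arm with a two-finger parallel gripper is mounted at the origin on the work surface. World frame = base frame: x ahead of the robot, y to its left, z up, the work surface at z = 0. Lengths are in mm, angles in rad, forces in N, time in s.
With the tool pointing down it reaches from about 275 to 750 mm from the base axis. Payload 10.2 kg.
Tool frame: the origin (TCP) lies between the finger pads; the fingertips stand 17 mm ahead of it and the grasp point (between the pads) lies 2 mm behind it (env.tip_extent is the distance from the TCP to the fingertips, in mm); z points along the fingers, y is the line along which they close (so a half turn about z gives the same grasp; the last joint's range is limited). The gripper opens to 88 mm and grips with 3 to 60 N. Pads are 18 mm wide; open, the fingers measure 123 mm over their backs; the gripper's body (75 mm by 187 mm) begins 45 mm behind the grasp point.
Start: joints at [-1.457, 0.313, 1.498, -0, 1.331, -0.223], TCP at [173.483, -495.515, 255.72] pointing down, gripper open.
Joint ranges: [-2.94, 2.94], [-0.97, 2.17], [0.19, 2.56], [-1.23, 4.37], [0.02, 3.11], [-2.88, 2.88]. Speed limits (rad/s): [2.39, 2.39, 3.01, 3.14, 3.14, 3.14].

### API

Orientations are given as a rotation vector (axis times angle).
In Python, from station import env gives the robot as it stands.
- The arm moves only by the shell command python3 -m inch 'ROWS' [OPENING]. ROWS is JSON, a list of rows, each an object of numbers: "x", "y", "z": the shift along the world's x, y, z in cm; "wx", "wy", "wz": the turn, a rotation vector about the world's x, y, z in rad. A call has 1 to 8 rows; each row is the pose to reach, as a shift and turn from the pose commanded when the call began; what a row does not reach only later rows make up. A row lasts 1/8 s, in which the tool goes at most 62.5 mm and 10.7 degrees, less where a joint would pass 70% of its speed; a pose out of reach is approached as far as the arm can. A call with a gripper value outside its range is refused whole. OPENING is the gripper's target within -1 to 1 (fully open at 1, half-way at 0, shut at -1), set as the call begins (- or left out, the last holds). The fingers move at their own pace and stop on an object; the grip force is fixed at half the most. Time passes only in rows, so rows that repeat a pose let the fingers close. It gives the time, the measured TCP pose, the force, the opening and the grip force at its end, in the units of the state.
- env.get_obs(): the state, without advancing time (a new reading comes with each control period).
- env.read_camera(name): name is "scene" or "side" or "wrist"; returns the picture (420x560x3 uint8, blue, green, red); there is no depth.
- env.camera_info(name): a dict with "intrinsics" (3x3 intrinsics, pixels), "R" (3x3) and "t" (3): a world point X has camera coordinates R X + t; the wrist camera has in their place "T_tool_cam" (4x4, takes a point from camera to tool coordinates, whose origin is the TCP and whose axes are the flange's). Camera axes: x right, y down, z forward; pixel columns grow to the right and rows downward; lengths in mm; the calibration is good to about 2 mm. A picture is of the moment at which its call begins: read the wrist's pose just before it. camera_info takes no time and is no camera call.
- env.sign_off(): hands the job in; it is judged then, once.
The state is a dict: "time_s": time; "joint_positions": joint angles; "joint_vel": joint speeds; "joint_efforts": joint torques, N m; "eef_pos": TCP position; "tool_rot": TCP orientation; "contact_force": force on the tool from outside, world axes, zero at the start; "wrist_torque": the same for the moment, N m; "gripper_width": opening from 0.0 (shut) to 1.0 (fully open); "grasp_force": force on a finger pad.
Only numpy, scipy, OpenCV 4.12 (cv2) and the standard library are available. Lean on these libraries where they do the work, as an engineer would, in place of code of your own. Each camera call takes 0.05 s, during which the arm holds its last target. There are 200 camera calls.

## Working session

There is one attempt and no reset: what is moved stays moved. The work goes in short steps, Python scripts to look and compute and a shell command to move; the robot and the scene stay as the last step left them, time stands still between calls to the robot, and variables do not carry over. Pictures are saved under pics/ and viewed, at most 10 in all, crops included, and the job is handed in when it is done.

```bash
ls; mkdir -p pics
cat > h.py <<'E'
import numpy as np, cv2
from scipy.spatial.transform import Rotation as Ro
from station import env
def cam(n):
    i=env.camera_info(n);K=np.array(i["intrinsics"])
    if n=="wrist":
        o=env.get_obs();T=np.eye(4);T[:3,:3]=Ro.from_rotvec(o["tool_rot"]).as_matrix();T[:3,3]=o["eef_pos"]
        T=T@np.array(i["T_tool_cam"]);R=T[:3,:3].T;return K,R,-R@T[:3,3]
    return K,np.array(i["R"]),np.array(i["t"])
def px2w(c,u,v,z):
    K,R,t=c;C=-R.T@t;d=R.T@np.linalg.inv(K)@np.array([u,v,1.]);return C+d*(z-C[2])/d[2]
def w2px(c,X):
    K,R,t=c;p=K@(R@np.array(X,float)+t);return p[:2]/p[2]
E
python3 - <<'E'
from h import *
for n in("scene","side"):
    cv2.imwrite(f"pics/{n}0.png",cv2.resize(env.read_camera(n),None,fx=1.42,fy=1.42,interpolation=cv2.INTER_CUBIC))
    K,R,t=cam(n);print(n,(-R.T@t).round(),K[0,0])
o=env.get_obs();print(o)
print(env.camera_info("wrist"))
E
```

```text
pics
scene [1408.   28. 1374.] 545.5043832070432
side [  63.  805. 1160.] 544.7752506527434
{'time_s': 0.1, 'joint_positions': array([-1.45739196e+00,  3.13416027e-01,  1.49834595e+00, -3.70455007e-06,
        1.33101029e+00, -2.23365963e-01]), 'joint_vel': array([ 0.00319763, -0.00135885, -0.00119398,  0.00206965, -0.00046617,
        0.00093576]), 'joint_efforts': array([ 1.39019594e-03, -4.02817619e+01, -2.52644938e+01,  6.94537698e-02,
        3.42250080e-02, -7.04102308e-05]), 'eef_pos': array([ 173.46289071, -495.30560968,  255.21274917]), 'tool_rot': array([-3.09599851e+00, -5.26305254e-01, -9.61450633e-05]), 'contact_force': array([ 0.19691103, -0.41827507,  0.33109198]), 'wrist_torque': array([-0.00027585, -0.00391563,  0.04880179]), 'grasp_force': 0.0, 'gripper_width': 0.9989763214185662}
{'intrinsics': array([[291.1417825 ,   0.        , 287.45083351],
       [  0.        , 291.1417825 , 217.00490054],
       [  0.        ,   0.        ,   1.        ]]), 'T_tool_cam': array([[ 9.97540737e-04, -9.58863281e-01, -2.83866542e-01,
         7.39591160e+01],
       [ 9.99997829e-01,  4.37139117e-04,  2.03751354e-03,
        -3.31960419e-01],
       [-1.82960775e-03, -2.83867958e-01,  9.58861635e-01,
        -1.29583973e+02],
       [ 0.00000000e+00,  0.00000000e+00,  0.00000000e+00,
         1.00000000e+00]])}
```

View pics/scene0.png

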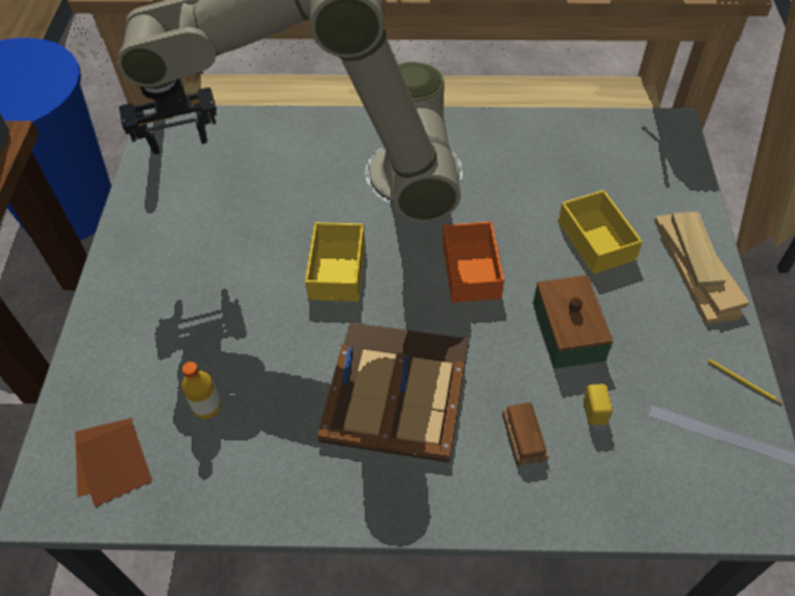

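View pics/side0.png

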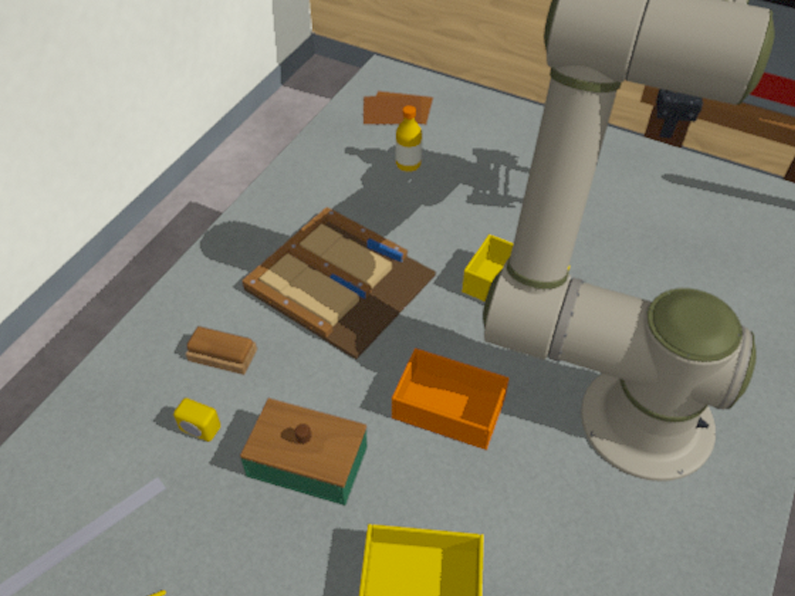

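The scene view shows four box-shaped things: yellow (336,262), orange (473,262), yellow (600,232) and green with a lid (572,320). The green one fits: it is the only green one and has a lid with a dark knob at (576,304). In the side view the knob is at (303,433). The tray is at about (395,390), and the wider gap appears to be in the left (-y) bay. I'll enlarge both to confirm.

Run:
```python
from h import *
a=env.read_camera("scene");b=env.read_camera("side")
r=lambda im,x,y,w,h,f:cv2.resize(im[y:y+h,x:x+w],None,fx=f,fy=f,interpolation=cv2.INTER_CUBIC)
A=r(a,218,222,120,105,4); B=r(a,370,185,80,75,4)   # 480x420 , 320x300
C=r(b,165,275,100,80,3.2) # 320x256
out=np.zeros((560,800,3),np.uint8);out[:420,:480]=A;out[:300,480:]=B;out[300:556,480:]=C
cv2.imwrite("pics/crop1.png",out)
s,d=cam("scene"),cam("side")
def tri(p,q):
    rows=[]
    for (K,R,t),(u,v) in((s,p),(d,q)):
        P=K@np.c_[R,t]; rows+= [u*P[2]-P[0],v*P[2]-P[1]]
    X=np.linalg.svd(np.array(rows)/np.linalg.norm(rows,axis=1)[:,None])[2][-1];return X[:3]/X[3]
f=1.42
print("knob tri",tri((576/f,304/f),(303/f,433/f)))
print("knob z92",px2w(s,576/f,304/f,92),px2w(d,303/f,433/f,92))
```

```text
knob tri [476.74559653 336.91196078  96.08121705]
knob z92 [474.17620549 338.63518495  92.        ] [476.82027721 334.31887757  92.        ]
```

View pics/crop1.png

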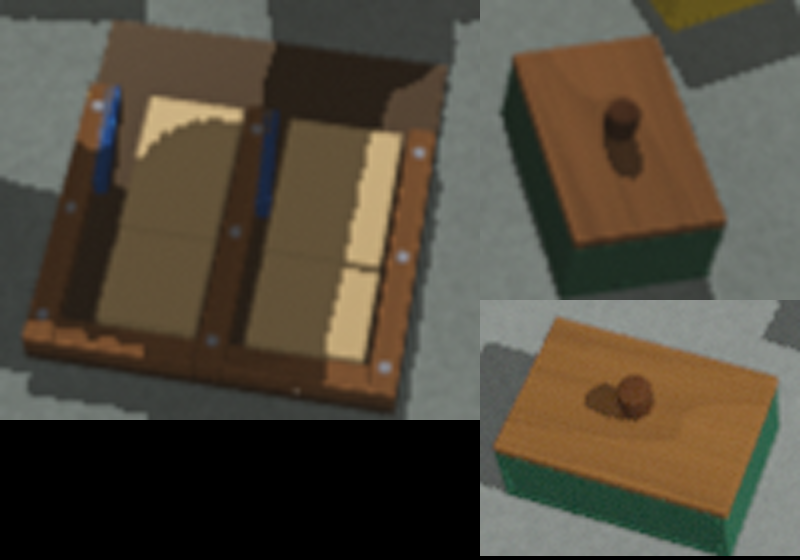

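The upper-right and lower-right crops confirm the green box with its knobbed lid. The left crop shows the loose board in the left (-y) bay: its gap at the open end runs from about (120,100) to (148,100), while the right bay's gap is narrow.

```bash
cat >> h.py <<'E'
from scipy.optimize import least_squares
def fitpose(obs,x0):
    # obs: list of (cam, (u,v), local xyz); returns x,y,yaw
    def P(p,l):
        c,s=np.cos(p[2]),np.sin(p[2]);return np.array([p[0]+c*l[0]-s*l[1],p[1]+s*l[0]+c*l[1],l[2]])
    f=lambda p:np.concatenate([w2px(c,P(p,l))-np.array(q) for c,q,l in obs])
    r=least_squares(f,x0,x_scale=[10,10,.1]);return r.x,r.fun.reshape(-1,2)
E
python3 - <<'E'
from h import *
s,d=cam("scene"),cam("side")
b=lambda u,v:(370+(u-480)/4,185+v/4); c=lambda u,v:(165+(u-480)/3.2,275+(v-300)/3.2); a=lambda u,v:(218+u/4,222+v/4)
L=lambda x,y:(x*86,y*56,74)
# scene: up = toward robot (-x), left = -y
o=[(s,b(513,57),L(-1,-1)),(s,b(658,38),L(-1,1)),(s,b(723,220),L(1,1)),(s,b(577,243),L(1,-1)),
(d,c(557,318),L(1,-1)),(d,c(777,378),L(-1,-1)),(d,c(727,515),L(-1,1)),(d,c(496,449),L(1,1))]
p,r=fitpose(o,[476,337,.2]);print("box",p,abs(r).max())
o=[(s,a(112,22),(-140,-128,12)),(s,a(445,65),(-140,128,12)),(s,a(397,400),(140,128,30)),(s,a(23,340),(140,-128,30)),(s,a(100,86),(-70,-118,30)),(s,a(424,130),(-70,118,30))]
p,r=fitpose(o,[500,0,0]);print("tray",p,r.round(1).tolist())
print("bottle",px2w(s,205/1.42,412/1.42,0),px2w(d,409/1.42,165/1.42,0))
E
```

```text
box [4.75771131e+02 3.36712017e+02 1.85658799e-01] 1.7537917840946875
tray [ 6.29241137e+02 -2.46390683e+01 -1.44781968e-01] [[-0.3, -0.4], [0.4, 0.2], [0.0, -0.4], [-0.3, 0.5], [0.6, 0.0], [-0.4, 0.1]]
bottle [ 684.63851076 -405.03652185    0.        ] [ 668.44252719 -403.62627344    0.        ]
```

```bash
python3 -m inch '[{"x":6,"y":5,"wz":-0.15},{"x":12,"y":10,"wz":-0.15},{"x":16,"y":16,"wz":-0.15},{"x":20,"y":22,"wz":-0.15},{"x":22,"y":28,"wz":-0.15},{"x":24,"y":34,"wz":-0.15},{"x":25,"y":40,"wz":-0.15},{"x":26,"y":46,"wz":-0.15}]' 1 && python3 -m inch '[{"x":0.5,"y":6},{"x":1,"y":12},{"x":1.5,"y":18},{"x":2,"y":24},{"x":3,"y":30},{"x":4.2,"y":37.2},{"x":4.2,"y":37.2},{"x":4.2,"y":37.2}]'
```

```text
invalid input
```

```bash
python3 -m inch --help; python3 -m inch '[{"x":5,"y":3}]'; python3 -c "from station import env;o=env.get_obs();print(o['time_s'],o['eef_pos'])"
```

```text
0.2 [ 173.47449824 -495.36650523  255.39106899]invalid input: not JSON, or not a number
invalid input
```

```bash
python3 -m inch '[{"x":5,"y":3,"z":0,"wx":0,"wy":0,"wz":0}]'
```

```text
time_s: 0.32
eef_pos: [222.3, -466.4, 255.2]
tool_rot: [-3.098, -0.519, 0.001]
contact_force: [1.3, -0.4, 0.8]
gripper_width: 0.999
grasp_force: 0.0
```

```bash
python3 -m inch '[{"x":5.0,"y":3.0,"z":0.0,"wx":0.0,"wy":0.0,"wz":0.0}]' -
```

```text
time_s: 0.45
eef_pos: [274.3, -434.8, 255.5]
tool_rot: [-3.097, -0.524, -0.0]
contact_force: [0.4, -0.1, -0.2]
gripper_width: 1.002
grasp_force: 0.0
```

All six keys are required. Continuing to above the knob.

```bash
python3 -m inch '[{"x":3,"y":5,"z":0,"wx":0,"wy":0,"wz":-0.05},{"x":6,"y":10,"z":0,"wx":0,"wy":0,"wz":-0.1},{"x":8,"y":15.5,"z":0,"wx":0,"wy":0,"wz":-0.15},{"x":10,"y":21,"z":0,"wx":0,"wy":0,"wz":-0.15},{"x":12,"y":27,"z":0,"wx":0,"wy":0,"wz":-0.15},{"x":13,"y":33,"z":0,"wx":0,"wy":0,"wz":-0.15},{"x":14,"y":39,"z":0,"wx":0,"wy":0,"wz":-0.15},{"x":15,"y":45,"z":0,"wx":0,"wy":0,"wz":-0.15}]' 1 && python3 -m inch '[{"x":1,"y":6,"z":0,"wx":0,"wy":0,"wz":0},{"x":2,"y":12,"z":0,"wx":0,"wy":0,"wz":0},{"x":3,"y":18,"z":0,"wx":0,"wy":0,"wz":0},{"x":4,"y":24,"z":0,"wx":0,"wy":0,"wz":0},{"x":5,"y":30,"z":-2,"wx":0,"wy":0,"wz":0},{"x":5.2,"y":32.2,"z":-6,"wx":0,"wy":0,"wz":0},{"x":5.2,"y":32.2,"z":-6,"wx":0,"wy":0,"wz":0},{"x":5.2,"y":32.2,"z":-6,"wx":0,"wy":0,"wz":0}]'
```

```text
time_s: 1.45
eef_pos: [423.4, 16.4, 255.9]
tool_rot: [3.128, 0.293, 0.001]
contact_force: [1.0, -1.1, 0.2]
gripper_width: 1.001
grasp_force: 0.0
time_s: 2.45
eef_pos: [476.0, 335.8, 197.1]
tool_rot: [-3.128, -0.292, -0.002]
contact_force: [0.2, -0.3, 0.7]
gripper_width: 1.0
grasp_force: 0.0
```

```bash
python3 -m inch '[{"x":0,"y":0,"z":-5,"wx":0,"wy":0,"wz":0},{"x":0,"y":0,"z":-9,"wx":0,"wy":0,"wz":0},{"x":0,"y":0,"z":-10,"wx":0,"wy":0,"wz":0},{"x":0,"y":0,"z":-10,"wx":0,"wy":0,"wz":0}]' 1 && python3 -m inch '[{"x":0,"y":0,"z":0,"wx":0,"wy":0,"wz":0},{"x":0,"y":0,"z":0,"wx":0,"wy":0,"wz":0},{"x":0,"y":0,"z":0,"wx":0,"wy":0,"wz":0},{"x":0,"y":0,"z":0,"wx":0,"wy":0,"wz":0},{"x":0,"y":0,"z":0,"wx":0,"wy":0,"wz":0},{"x":0,"y":0,"z":0,"wx":0,"wy":0,"wz":0}]' -1
```

```text
time_s: 2.95
eef_pos: [476.4, 336.2, 97.4]
tool_rot: [-3.127, -0.292, -0.003]
contact_force: [0.2, 0.1, 0.0]
gripper_width: 1.003
grasp_force: 0.0
time_s: 3.7
eef_pos: [475.5, 336.5, 95.7]
tool_rot: [-3.128, -0.293, 0.0]
contact_force: [0.9, 0.1, -0.5]
gripper_width: 0.344
grasp_force: 0.0
```

Still closing (25 mm is an opening of about 0.28).

```bash
python3 -m inch '[{"x":0,"y":0,"z":0,"wx":0,"wy":0,"wz":0},{"x":0,"y":0,"z":0,"wx":0,"wy":0,"wz":0},{"x":0,"y":0,"z":0,"wx":0,"wy":0,"wz":0},{"x":0,"y":0,"z":0,"wx":0,"wy":0,"wz":0}]' -1 && python3 -m inch '[{"x":0,"y":0,"z":1,"wx":0,"wy":0,"wz":0},{"x":0,"y":0,"z":3,"wx":0,"wy":0,"wz":0},{"x":0,"y":0,"z":7,"wx":0,"wy":0,"wz":0},{"x":0,"y":0,"z":11,"wx":0,"wy":0,"wz":0},{"x":0,"y":0,"z":14,"wx":0,"wy":0,"wz":0},{"x":0,"y":0,"z":15,"wx":0,"wy":0,"wz":0}]'
```

```text
time_s: 4.2
eef_pos: [475.5, 336.5, 95.7]
tool_rot: [3.128, 0.293, -0.0]
contact_force: [0.2, -0.1, -0.0]
gripper_width: 0.277
grasp_force: 30.0
time_s: 4.95
eef_pos: [475.8, 336.6, 247.7]
tool_rot: [-3.127, -0.293, -0.005]
contact_force: [-0.1, -0.1, -2.6]
gripper_width: 0.273
grasp_force: 30.0
```

```bash
python3 -m inch '[{"x":0,"y":-3,"z":0,"wx":0,"wy":0,"wz":0},{"x":0,"y":-8,"z":0,"wx":0,"wy":0,"wz":-0.05},{"x":0,"y":-13.5,"z":0,"wx":0,"wy":0,"wz":-0.1},{"x":0,"y":-19,"z":0,"wx":0,"wy":0,"wz":-0.15},{"x":0,"y":-24.5,"z":0,"wx":0,"wy":0,"wz":-0.186},{"x":0,"y":-30,"z":0,"wx":0,"wy":0,"wz":-0.186},{"x":0,"y":-35.5,"z":0,"wx":0,"wy":0,"wz":-0.186},{"x":0,"y":-41,"z":0,"wx":0,"wy":0,"wz":-0.186}]' && python3 -m inch '[{"x":0,"y":-5.5,"z":0,"wx":0,"wy":0,"wz":0},{"x":0,"y":-11,"z":0,"wx":0,"wy":0,"wz":0},{"x":-0.5,"y":-16.5,"z":0,"wx":0,"wy":0,"wz":0},{"x":-1,"y":-22,"z":0,"wx":0,"wy":0,"wz":0},{"x":-1.5,"y":-27.5,"z":0,"wx":0,"wy":0,"wz":0},{"x":-1.5,"y":-31,"z":-3,"wx":0,"wy":0,"wz":0},{"x":-1.5,"y":-32.5,"z":-8,"wx":0,"wy":0,"wz":0},{"x":-1.5,"y":-32.5,"z":-13,"wx":0,"wy":0,"wz":0}]'
```

```text
time_s: 5.95
eef_pos: [474.9, -75.2, 245.0]
tool_rot: [-3.141, -0.001, 0.002]
contact_force: [0.7, -0.4, -2.2]
gripper_width: 0.273
grasp_force: 30.0
time_s: 6.95
eef_pos: [459.7, -399.2, 113.1]
tool_rot: [-3.141, 0.001, 0.001]
contact_force: [0.8, -0.5, -3.6]
gripper_width: 0.275
grasp_force: 30.0
```

```bash
python3 -m inch '[{"x":0,"y":0,"z":-3,"wx":0,"wy":0,"wz":0},{"x":0,"y":0,"z":-5.5,"wx":0,"wy":0,"wz":0},{"x":0,"y":0,"z":-6.8,"wx":0,"wy":0,"wz":0},{"x":0,"y":0,"z":-7.3,"wx":0,"wy":0,"wz":0},{"x":0,"y":0,"z":-7.6,"wx":0,"wy":0,"wz":0},{"x":0,"y":0,"z":-7.8,"wx":0,"wy":0,"wz":0},{"x":0,"y":0,"z":-7.8,"wx":0,"wy":0,"wz":0}]'
```

```text
time_s: 7.82
eef_pos: [460.6, -398.6, 38.1]
tool_rot: [3.141, 0.001, 0.001]
contact_force: [0.4, 0.2, -1.7]
gripper_width: 0.274
grasp_force: 30.0
```

```bash
python3 -m inch '[{"x":0,"y":0,"z":-0.05,"wx":0,"wy":0,"wz":0},{"x":0,"y":0,"z":-0.1,"wx":0,"wy":0,"wz":0}]' && python3 -m inch '[{"x":0,"y":0,"z":0,"wx":0,"wy":0,"wz":0},{"x":0,"y":0,"z":0,"wx":0,"wy":0,"wz":0},{"x":0,"y":0,"z":0,"wx":0,"wy":0,"wz":0},{"x":0,"y":0,"z":0,"wx":0,"wy":0,"wz":0}]' 0.3 && python3 -m inch '[{"x":0,"y":0,"z":3,"wx":0,"wy":0,"wz":0},{"x":0,"y":0,"z":8,"wx":0,"wy":0,"wz":0},{"x":0,"y":0,"z":13,"wx":0,"wy":0,"wz":0},{"x":0,"y":0,"z":18,"wx":0,"wy":0,"wz":0},{"x":0,"y":3,"z":22,"wx":0,"wy":0,"wz":0}]'
```

```text
time_s: 8.07
eef_pos: [460.6, -398.7, 37.6]
tool_rot: [3.141, 0.001, 0.001]
contact_force: [-3.0, 2.3, 9.5]
gripper_width: 0.273
grasp_force: 30.0
time_s: 8.57
eef_pos: [460.5, -398.5, 36.7]
tool_rot: [-3.142, -0.001, 0.0]
contact_force: [0.1, -0.0, -0.3]
gripper_width: 0.65
grasp_force: 0.0
time_s: 9.2
eef_pos: [460.2, -369.3, 258.6]
tool_rot: [3.14, -0.002, 0.002]
contact_force: [-0.1, 0.3, -0.7]
gripper_width: 0.652
grasp_force: 0.0
```

```bash
python3 -m inch '[{"x":3,"y":5,"z":0,"wx":0,"wy":0,"wz":0},{"x":6,"y":10,"z":0,"wx":0,"wy":0,"wz":0},{"x":9,"y":15,"z":0,"wx":0,"wy":0,"wz":0},{"x":11,"y":20,"z":-1,"wx":0,"wy":0,"wz":-0.05},{"x":11,"y":25,"z":-3,"wx":0,"wy":0,"wz":-0.145},{"x":11,"y":28,"z":-5,"wx":0,"wy":0,"wz":-0.145},{"x":11,"y":28,"z":-5,"wx":0,"wy":0,"wz":-0.145},{"x":11,"y":28,"z":-5,"wx":0,"wy":0,"wz":-0.145}]'
python3 - <<'E'
from h import *
c=cam("wrist");im=env.read_camera("wrist")
np.savez("tray.npz",im=im,K=c[0],R=c[1],t=c[2])
cv2.imwrite("pics/tray1.png",cv2.resize(im,None,fx=1.42,fy=1.42,interpolation=cv2.INTER_CUBIC))
s=env.read_camera("scene");cv2.imwrite("pics/scene1.png",s)
for l in [(-140,-128,12),(-70,-106,12),(10,-98,12),(-70,-106,30),(120,-128,30),(-70,0,30)]:
    C,S=np.cos(-.145),np.sin(-.145);print(l,(1.42*w2px(c,(629.2+C*l[0]-S*l[1],-24.6+S*l[0]+C*l[1],l[2]))).round())
E
```

```text
time_s: 10.2
eef_pos: [570.8, -89.5, 207.5]
tool_rot: [3.133, -0.227, 0.002]
contact_force: [-0.6, 0.6, -0.2]
gripper_width: 0.648
grasp_force: 0.0
(-140, -128, 12) [472. 385.]
(-70, -106, 12) [449. 308.]
(10, -98, 12) [441. 207.]
(-70, -106, 30) [451. 314.]
(120, -128, 30) [494.  34.]
(-70, 0, 30) [315. 314.]
```

View pics/tray1.png

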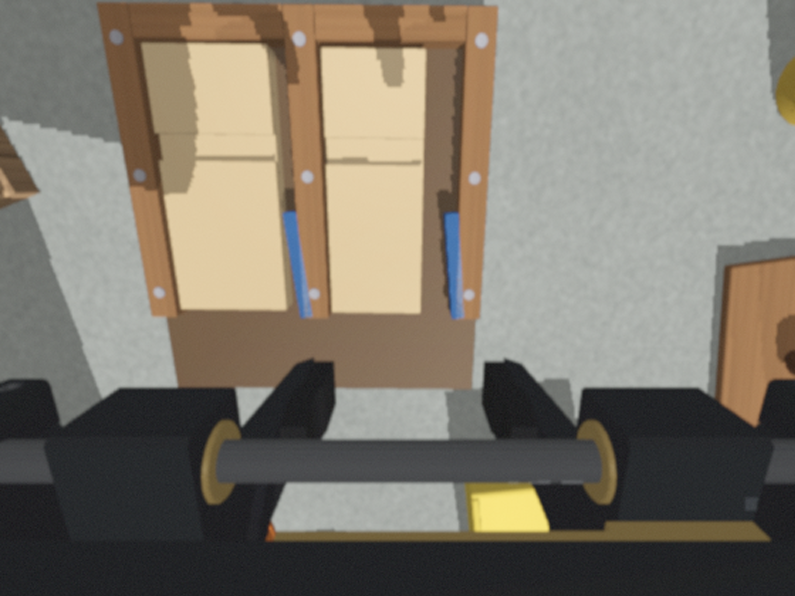

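The wrist view shows the loose board in the right-hand (-y) bay, its gap to the blue shoe running from (421,312) to (452,312). The lid lies flat on the bench at far right, and the predicted apron corner (472,385) matches the image at (472,387).

```bash
python3 - <<'E'
from h import *
z=np.load("tray.npz");c=(z["K"],z["R"],z["t"]);f=1.42
o=[((472,387),(-140,-128,12)),((178,388),(-140,128,12)),((152,317),(-70,128,30)),((480,318),(-70,-128,30)),((99,4),(140,128,30)),((497,6),(140,-128,30)),((314,317),(-70,0,30))]
p,r=fitpose([(c,(u/f,v/f),l) for (u,v),l in o],[629,-25,-.145]);print(p,r.round(1).tolist())
def loc(u,v,zz):
    w=px2w(c,u/f,v/f,zz)[:2]-p[:2];C,S=np.cos(p[2]),np.sin(p[2]);return np.array([C*w[0]+S*w[1],-S*w[0]+C*w[1]]).round(1)
print("board front corners",loc(331,313,30),loc(421,314,30),"back",loc(426,47,30),"shoe",loc(452,318,30))
E
python3 -m inch '[{"x":-2,"y":5,"z":2,"wx":0,"wy":0,"wz":0.05},{"x":-4,"y":10,"z":4,"wx":0,"wy":0,"wz":0.15},{"x":-6,"y":16,"z":5,"wx":0,"wy":0,"wz":0.25},{"x":-8,"y":22,"z":5,"wx":0,"wy":0,"wz":0.331},{"x":-9.5,"y":28,"z":5,"wx":0,"wy":0,"wz":0.331},{"x":-9.5,"y":34,"z":5,"wx":0,"wy":0,"wz":0.331},{"x":-9.5,"y":40,"z":3,"wx":0,"wy":0,"wz":0.331},{"x":-9.5,"y":42.5,"z":0,"wx":0,"wy":0,"wz":0.331}]' && python3 -m inch '[{"x":0,"y":0,"z":0,"wx":0,"wy":0,"wz":0},{"x":0,"y":0,"z":0,"wx":0,"wy":0,"wz":0}]'
python3 - <<'E'
from h import *
c=cam("wrist");im=env.read_camera("wrist")
np.savez("box.npz",im=im,K=c[0],R=c[1],t=c[2])
cv2.imwrite("pics/box1.png",cv2.resize(im,None,fx=1.42,fy=1.42,interpolation=cv2.INTER_CUBIC))
E
```

```text
[ 6.25794166e+02 -2.54410897e+01 -1.49029210e-01] [[0.3, 1.5], [-0.2, -0.0], [-0.2, 0.3], [0.2, 0.7], [-2.3, -1.1], [0.9, -0.5], [1.6, 0.8]]
board front corners [-65.7 -11.7] [-66.2 -81.6] back [116.3 -82.3] shoe [ -69.3 -105.9]
time_s: 11.3
eef_pos: [476.0, 338.6, 207.1]
tool_rot: [-3.127, -0.295, -0.005]
contact_force: [0.2, -0.8, -0.2]
gripper_width: 0.651
grasp_force: 0.0
time_s: 11.55
eef_pos: [476.5, 335.4, 208.0]
tool_rot: [-3.128, -0.291, -0.003]
contact_force: [-0.4, -0.1, -0.5]
gripper_width: 0.651
grasp_force: 0.0
```

View pics/box1.png

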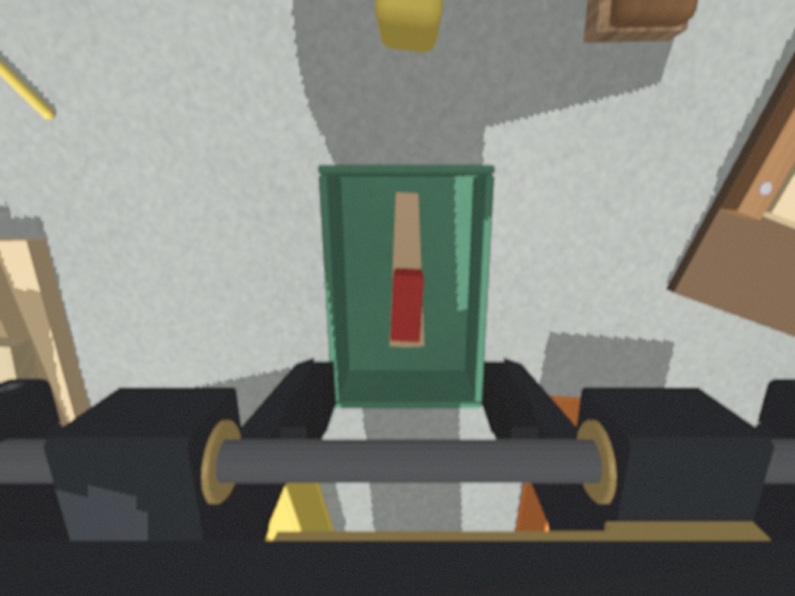

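The open green box holds the wedge with its thin end pointing up at (407,192) and the red grip at about (407,305). I'll enlarge it.

Run:
```python
from h import *
im=np.load("box.npz")["im"]
cv2.imwrite("pics/boxc.png",cv2.resize(im[125:255,250:320],None,fx=4.6,fy=4.6,interpolation=cv2.INTER_CUBIC))
```

```text
(no output)
```

View pics/boxc.png

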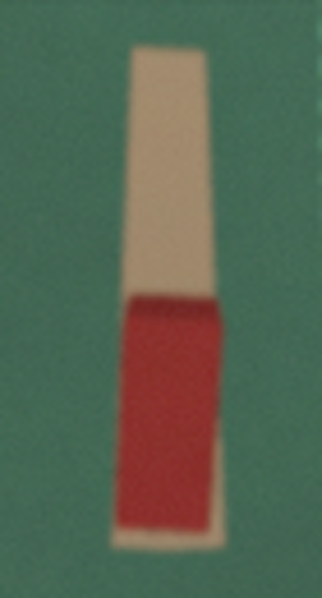

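Run:
```python
from h import *
z=np.load("box.npz");c=(z["K"],z["R"],z["t"]);q=lambda u,v:(250+(u+.0)/4.6,125+v/4.6)
o=[((126,313),(25,11,54)),((222,316),(25,-11,54)),((211,532),(-25,-11,54)),((116,528),(-25,11,54)),((132,47),(80,12,24)),((205,48),(80,-4,24)),((110,548),(-40,12,24)),((227,548),(-40,-16,24))]
p,r=fitpose([(c,q(*a),l) for a,l in o],[470,335,.18]);print(p,r.round(1).tolist())
p,r=fitpose([(c,q(*a),l) for a,l in o[:4]],[470,335,.18]);print(p,r.round(1).tolist())
```

```text
[4.66166324e+02 3.34190692e+02 1.37823444e-01] [[-0.6, -0.1], [0.7, 0.3], [0.2, 0.4], [-0.3, 0.4], [0.1, -0.2], [-0.3, 0.3], [0.7, -1.2], [-0.5, -0.1]]
[4.66412362e+02 3.34230920e+02 1.40324326e-01] [[-0.7, -0.3], [0.6, 0.0], [0.3, 0.2], [-0.2, 0.2]]
```

```bash
python3 -m inch '[{"x":-0.93,"y":-0.23,"z":0,"wx":0,"wy":0,"wz":-0.047},{"x":-0.93,"y":-0.23,"z":-4,"wx":0,"wy":0,"wz":-0.047},{"x":-0.93,"y":-0.23,"z":-8,"wx":0,"wy":0,"wz":-0.047},{"x":-0.93,"y":-0.23,"z":-11,"wx":0,"wy":0,"wz":-0.047},{"x":-0.93,"y":-0.23,"z":-13.5,"wx":0,"wy":0,"wz":-0.047},{"x":-0.93,"y":-0.23,"z":-15.5,"wx":0,"wy":0,"wz":-0.047},{"x":-0.93,"y":-0.23,"z":-16,"wx":0,"wy":0,"wz":-0.047},{"x":-0.93,"y":-0.23,"z":-16,"wx":0,"wy":0,"wz":-0.047}]' -0.1 && python3 -m inch '[{"x":0,"y":0,"z":0,"wx":0,"wy":0,"wz":0},{"x":0,"y":0,"z":0,"wx":0,"wy":0,"wz":0},{"x":0,"y":0,"z":0,"wx":0,"wy":0,"wz":0},{"x":0,"y":0,"z":0,"wx":0,"wy":0,"wz":0},{"x":0,"y":0,"z":0,"wx":0,"wy":0,"wz":0}]' -1
```

```text
time_s: 12.6
eef_pos: [466.9, 333.9, 47.8]
tool_rot: [-3.134, -0.218, -0.002]
contact_force: [-0.3, 0.1, -0.2]
gripper_width: 0.452
grasp_force: 0.0
time_s: 13.22
eef_pos: [466.5, 334.3, 47.4]
tool_rot: [-3.134, -0.22, -0.002]
contact_force: [-1.6, -1.2, 6.5]
gripper_width: 0.25
grasp_force: 30.0
```

```bash
python3 -m inch '[{"x":0,"y":0,"z":1,"wx":0,"wy":0,"wz":0},{"x":0,"y":0,"z":4,"wx":0,"wy":0,"wz":0},{"x":0,"y":0,"z":8,"wx":0,"wy":0,"wz":0},{"x":0,"y":0,"z":12,"wx":0,"wy":0,"wz":0},{"x":0,"y":0,"z":15,"wx":0,"wy":0,"wz":0},{"x":0,"y":0,"z":15,"wx":0,"wy":0,"wz":0}]'
python3 - <<'E'
from h import *
s=cam("scene");f=1.42
for u,v in((307,299),(361,299)): print(px2w(s,u/f,v/f,0).round(),px2w(s,u/f,(v-28)/f,60).round())
E
```

```text
time_s: 13.98
eef_pos: [466.8, 334.6, 198.9]
tool_rot: [-3.132, -0.22, -0.006]
contact_force: [0.6, 0.0, -1.0]
gripper_width: 0.247
grasp_force: 30.0
[ 402. -229.    0.] [ 371. -225.   60.]
[ 401. -110.    0.] [ 370. -108.   60.]
```

```bash
python3 -m inch '[{"x":0,"y":-4,"z":0,"wx":0,"wy":0,"wz":0},{"x":0,"y":-9,"z":0,"wx":0,"wy":0,"wz":-0.08},{"x":0,"y":-15,"z":0,"wx":0,"wy":0,"wz":-0.16},{"x":-1,"y":-21,"z":0,"wx":0,"wy":0,"wz":-0.24},{"x":-1.6,"y":-27,"z":0,"wx":0,"wy":0,"wz":-0.286},{"x":-1.6,"y":-33,"z":0,"wx":0,"wy":0,"wz":-0.286},{"x":-1.6,"y":-38.5,"z":-2,"wx":0,"wy":0,"wz":-0.286},{"x":-1.6,"y":-42.9,"z":-5,"wx":0,"wy":0,"wz":-0.286}]' && python3 -m inch '[{"x":0,"y":0,"z":-4,"wx":0,"wy":0,"wz":0},{"x":0,"y":0,"z":-7,"wx":0,"wy":0,"wz":0},{"x":0,"y":0,"z":-7,"wx":0,"wy":0,"wz":0},{"x":0,"y":0,"z":-7,"wx":0,"wy":0,"wz":0}]'
python3 - <<'E'
from h import *
c=cam("wrist");im=env.read_camera("wrist")
np.savez("g.npz",im=im,K=c[0],R=c[1],t=c[2])
cv2.imwrite("pics/g1.png",cv2.resize(im[60:320,130:430],None,fx=2.3,fy=2.3,interpolation=cv2.INTER_CUBIC))
E
```

```text
time_s: 14.98
eef_pos: [449.6, -96.8, 145.5]
tool_rot: [3.133, -0.231, 0.0]
contact_force: [0.6, -0.1, -0.8]
gripper_width: 0.25
grasp_force: 30.0
time_s: 15.48
eef_pos: [450.4, -94.8, 77.3]
tool_rot: [3.133, -0.229, 0.001]
contact_force: [0.2, -0.5, 0.0]
gripper_width: 0.245
grasp_force: 30.0
```

View pics/g1.png

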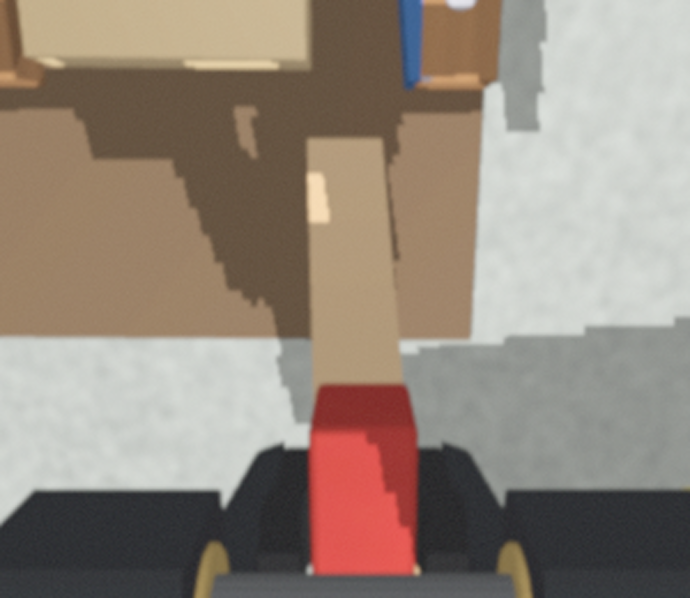

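The view shows the held wedge's thin end at (307,137)–(383,137), the loose board's corner at (311,68) and the shoe's open end at (405,87). The gap lies straight ahead of the wedge.

Run:
```python
from h import *
z=np.load("g.npz");c=(z["K"],z["R"],z["t"]);q=lambda u,v:(130+u/2.3,60+v/2.3)
W=lambda u,v,zz:px2w(c,*q(u,v),zz)[:2]
p,r=fitpose([(c,q(*a),l) for a,l in [((470,338),(-140,-128,12)),((405,88),(-70,-106,30)),((497,82),(-70,-128,30)),((420,87),(-70,-108,30)),((311,69),(-63,-82,30))][:4]],[627,-25,-.147]);print("tray(2pt)",p,r.round(1).tolist())
zt=77.3-47.0+6+18  # wedge top
a,b,t2,b2=W(307,137,zt),W(314,385,zt),W(383,137,zt),W(401,385,zt)
d=a-b;print("straight edge yaw",np.arctan2(d[1],d[0]),"thin width",np.linalg.norm(a-t2),"width at grip",np.linalg.norm(b-b2),"tip",a)
e=W(0,338,12),W(470,338,12);v=e[1]-e[0];print("apron yaw",np.arctan2(v[0],-v[1]))
bd=W(30,66,30)-W(311,69,30);print("board end yaw",np.arctan2(-bd[0],bd[1]))
for yaw in(-.145,-.149):
  x=np.array([np.cos(yaw),np.sin(yaw)]);y=np.array([-x[1],x[0]]);
  B=W(311,69,30);S=W(406,88,30)
  print("tip->board (x,y)",(B-a)@x,(B-a)@y,"tip->shoe",(S-a)@x,(S-a)@y)
```

```text
tray(2pt) [ 6.24733492e+02 -2.41437490e+01 -1.44996912e-01] [[0.9, 1.6], [1.1, -1.4], [0.0, 1.2], [-1.9, -1.0]]
straight edge yaw -0.1385142320581481 thin width 16.435623238872125 width at grip 20.89058997919192 tip [530.56412312 -94.17544796]
apron yaw -0.14531359104362818
board end yaw -0.15468768297866778
tip->board (x,y) 16.631557841829594 0.5250862421735424 tip->shoe 12.319757345080022 -22.74024578757218
tip->board (x,y) 16.629324450176483 0.5916080954533822 tip->shoe 12.410619527740534 -22.690784967878763
```

```bash
python3 -m inch '[{"x":-0.04,"y":-0.25,"z":-1,"wx":0,"wy":0,"wz":-0.004},{"x":-0.04,"y":-0.25,"z":-2.2,"wx":0,"wy":0,"wz":-0.004},{"x":-0.04,"y":-0.25,"z":-2.2,"wx":0,"wy":0,"wz":-0.004},{"x":1.36,"y":-0.46,"z":-2.2,"wx":0,"wy":0,"wz":-0.004},{"x":2.76,"y":-0.66,"z":-2.2,"wx":0,"wy":0,"wz":-0.004},{"x":4.12,"y":-0.86,"z":-2.2,"wx":0,"wy":0,"wz":-0.004},{"x":4.12,"y":-0.86,"z":-2.2,"wx":0,"wy":0,"wz":-0.004}]' && python3 -m inch '[{"x":0,"y":0,"z":-0.1,"wx":0,"wy":0,"wz":0},{"x":0,"y":0,"z":-0.2,"wx":0,"wy":0,"wz":0},{"x":0,"y":0,"z":-0.2,"wx":0,"wy":0,"wz":0}]'
```

```text
time_s: 16.4
eef_pos: [491.7, -103.4, 54.6]
tool_rot: [3.133, -0.235, 0.0]
contact_force: [-0.5, -0.1, -1.1]
gripper_width: 0.244
grasp_force: 30.0
time_s: 16.77
eef_pos: [490.8, -103.2, 53.4]
tool_rot: [-3.133, 0.236, 0.001]
contact_force: [-3.9, 1.6, 7.8]
gripper_width: 0.245
grasp_force: 30.0
```

```bash
python3 -m inch '[{"x":0.5,"y":-0.05,"z":0.03,"wx":0,"wy":0,"wz":0},{"x":1,"y":-0.08,"z":0.03,"wx":0,"wy":0,"wz":0},{"x":1.5,"y":-0.1,"z":0.03,"wx":0,"wy":0,"wz":0},{"x":2,"y":-0.12,"z":0.03,"wx":0,"wy":0,"wz":0},{"x":2.5,"y":-0.14,"z":0.03,"wx":0,"wy":0,"wz":0},{"x":2.5,"y":-0.14,"z":0.03,"wx":0,"wy":0,"wz":0}]' && python3 -m inch '[{"x":0.5,"y":-0.025,"z":0,"wx":0,"wy":0,"wz":0},{"x":1,"y":-0.05,"z":0,"wx":0,"wy":0,"wz":0},{"x":1.5,"y":-0.07,"z":0,"wx":0,"wy":0,"wz":0},{"x":1.5,"y":-0.07,"z":0,"wx":0,"wy":0,"wz":0}]'
```

```text
time_s: 17.52
eef_pos: [516.9, -104.9, 53.4]
tool_rot: [3.132, -0.236, 0.002]
contact_force: [0.9, 0.3, 4.5]
gripper_width: 0.248
grasp_force: 30.0
time_s: 18.02
eef_pos: [531.8, -105.6, 53.4]
tool_rot: [3.132, -0.236, 0.001]
contact_force: [0.2, 0.3, 5.8]
gripper_width: 0.248
grasp_force: 30.0
```

```bash
python3 -m inch '[{"x":0.5,"y":-0.025,"z":0,"wx":0,"wy":0,"wz":0},{"x":1,"y":-0.05,"z":0,"wx":0,"wy":0,"wz":0},{"x":1.5,"y":-0.07,"z":0,"wx":0,"wy":0,"wz":0},{"x":2,"y":-0.09,"z":0,"wx":0,"wy":0,"wz":0},{"x":2,"y":-0.09,"z":0,"wx":0,"wy":0,"wz":0}]' && python3 -m inch '[{"x":0.4,"y":-0.02,"z":0,"wx":0,"wy":0,"wz":0},{"x":0.8,"y":-0.04,"z":0,"wx":0,"wy":0,"wz":0},{"x":1.2,"y":-0.06,"z":0,"wx":0,"wy":0,"wz":0},{"x":1.2,"y":-0.06,"z":0,"wx":0,"wy":0,"wz":0}]'
```

```text
time_s: 18.65
eef_pos: [551.7, -106.6, 53.4]
tool_rot: [3.132, -0.236, 0.001]
contact_force: [0.1, 0.2, 5.4]
gripper_width: 0.246
grasp_force: 30.0
time_s: 19.15
eef_pos: [563.6, -107.2, 53.4]
tool_rot: [3.132, -0.236, 0.001]
contact_force: [-1.0, -0.8, 5.6]
gripper_width: 0.245
grasp_force: 30.0
```

```bash
python3 -m inch '[{"x":0.3,"y":-0.014,"z":0,"wx":0,"wy":0,"wz":0},{"x":0.6,"y":-0.028,"z":0,"wx":0,"wy":0,"wz":0},{"x":0.8,"y":-0.037,"z":0,"wx":0,"wy":0,"wz":0},{"x":0.8,"y":-0.037,"z":0,"wx":0,"wy":0,"wz":0}]' && python3 -m inch '[{"x":0.2,"y":-0.01,"z":0,"wx":0,"wy":0,"wz":0},{"x":0.4,"y":-0.02,"z":0,"wx":0,"wy":0,"wz":0},{"x":0.4,"y":-0.02,"z":0,"wx":0,"wy":0,"wz":0}]'
```

```text
time_s: 19.65
eef_pos: [571.2, -107.7, 53.4]
tool_rot: [3.132, -0.236, -0.001]
contact_force: [-3.3, -1.8, 6.1]
gripper_width: 0.243
grasp_force: 30.0
time_s: 20.02
eef_pos: [574.9, -108.3, 53.4]
tool_rot: [3.132, -0.236, -0.002]
contact_force: [-5.6, -4.1, 7.2]
gripper_width: 0.248
grasp_force: 30.0
```

```bash
python3 -m inch '[{"x":0.2,"y":-0.01,"z":0,"wx":0,"wy":0,"wz":0},{"x":0.4,"y":-0.02,"z":0,"wx":0,"wy":0,"wz":0},{"x":0.4,"y":-0.02,"z":0,"wx":0,"wy":0,"wz":0}]' && python3 -m inch '[{"x":0.2,"y":-0.01,"z":0,"wx":0,"wy":0,"wz":0},{"x":0.3,"y":-0.015,"z":0,"wx":0,"wy":0,"wz":0},{"x":0.3,"y":-0.015,"z":0,"wx":0,"wy":0,"wz":0}]'
python3 - <<'E'
from h import *
c=cam("wrist");im=env.read_camera("wrist")
np.savez("g2.npz",im=im,K=c[0],R=c[1],t=c[2])
cv2.imwrite("pics/g2.png",cv2.resize(im[0:320,150:430],None,fx=1.87,fy=1.87,interpolation=cv2.INTER_CUBIC))
E
```

```text
time_s: 20.4
eef_pos: [578.7, -108.8, 53.4]
tool_rot: [3.131, -0.236, -0.003]
contact_force: [-7.1, -5.7, 9.0]
gripper_width: 0.25
grasp_force: 30.0
time_s: 20.78
eef_pos: [581.4, -109.2, 53.4]
tool_rot: [3.131, -0.236, -0.004]
contact_force: [-9.3, -7.3, 8.9]
gripper_width: 0.251
grasp_force: 30.0
```

View pics/g2.png

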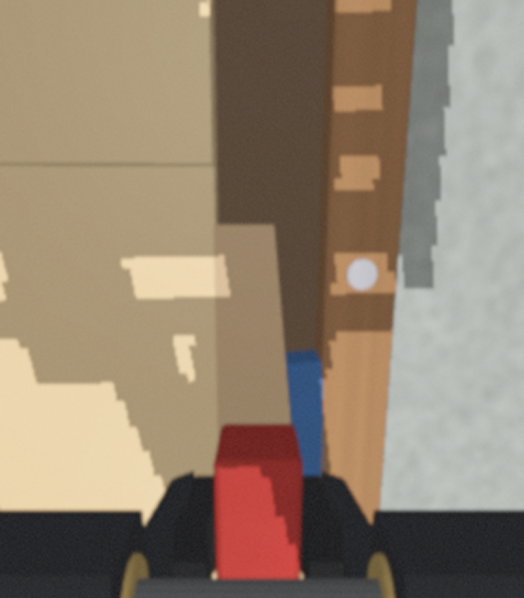

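The wedge's straight side lies along the board with its slant beside the shoe at about (290,400). Since the arm is carrying the sideways load, I'll ease toward the shoe and push on.

```bash
python3 -m inch '[{"x":-0.01,"y":-0.06,"z":0,"wx":0,"wy":0,"wz":0},{"x":-0.02,"y":-0.12,"z":0,"wx":0,"wy":0,"wz":0},{"x":-0.02,"y":-0.12,"z":0,"wx":0,"wy":0,"wz":0}]' && python3 -m inch '[{"x":0.2,"y":-0.015,"z":0,"wx":0,"wy":0,"wz":0},{"x":0.4,"y":-0.03,"z":0,"wx":0,"wy":0,"wz":0},{"x":0.4,"y":-0.03,"z":0,"wx":0,"wy":0,"wz":0},{"x":0.4,"y":-0.03,"z":0,"wx":0,"wy":0,"wz":0}]'
```

```text
time_s: 21.2
eef_pos: [581.8, -109.4, 53.4]
tool_rot: [3.132, -0.236, -0.001]
contact_force: [-4.7, -0.6, 6.9]
gripper_width: 0.249
grasp_force: 30.0
time_s: 21.7
eef_pos: [583.4, -109.5, 53.3]
tool_rot: [-3.133, 0.235, 0.012]
contact_force: [-20.0, -1.6, 17.2]
gripper_width: 0.244
grasp_force: 30.0
```

```bash
python3 -m inch '[{"x":0,"y":-0.05,"z":0,"wx":0,"wy":0,"wz":0},{"x":0,"y":-0.05,"z":0,"wx":0,"wy":0,"wz":0}]' && python3 -m inch '[{"x":0.02,"y":0.1,"z":0,"wx":0,"wy":0,"wz":0},{"x":0.02,"y":0.1,"z":0,"wx":0,"wy":0,"wz":0}]' && python3 -m inch '[{"x":0.1,"y":-0.065,"z":0,"wx":0,"wy":0,"wz":0},{"x":0.1,"y":-0.065,"z":0,"wx":0,"wy":0,"wz":0},{"x":0.1,"y":-0.065,"z":0,"wx":0,"wy":0,"wz":0}]'
python3 - <<'E'
from h import *
c=cam("wrist");im=env.read_camera("wrist");z=np.load("g2.npz")
np.savez("g3.npz",im=im,K=c[0],R=c[1],t=c[2])
A=cv2.resize(im[0:260,100:420],None,fx=1.5,fy=1.5,interpolation=cv2.INTER_CUBIC)
s=env.read_camera("scene");B=cv2.resize(s[222:327,218:338],None,fx=2.6,fy=2.6,interpolation=cv2.INTER_CUBIC)
out=np.zeros((400,800,3),np.uint8);out[:390,:480]=A;out[:273,480:792]=B
cv2.imwrite("pics/g3.png",out)
E
```

```text
time_s: 21.95
eef_pos: [583.4, -109.6, 53.3]
tool_rot: [-3.132, 0.235, 0.013]
contact_force: [-20.7, 1.3, 17.8]
gripper_width: 0.245
grasp_force: 30.0
time_s: 22.2
eef_pos: [583.4, -109.5, 53.3]
tool_rot: [3.132, -0.235, -0.013]
contact_force: [-22.0, -4.4, 17.8]
gripper_width: 0.249
grasp_force: 30.0
time_s: 22.58
eef_pos: [583.7, -109.6, 53.2]
tool_rot: [-3.132, 0.235, 0.017]
contact_force: [-26.2, -1.8, 20.4]
gripper_width: 0.245
grasp_force: 30.0
```

View pics/g3.png

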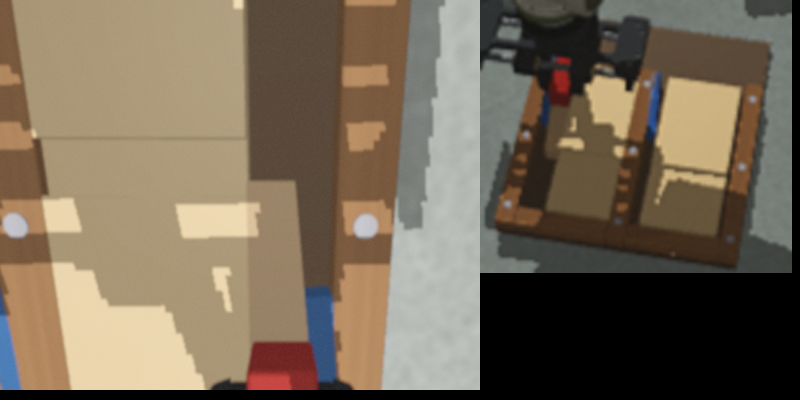

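The wedge is jammed. Sideways commands no longer move it, the board meets the fence on the left edge, and the wedge sits at tray x of about -28 mm (-30 expected) with about 26 N of push. I'll let it settle and hand in.

```bash
python3 -m inch '[{"x":0,"y":0,"z":0,"wx":0,"wy":0,"wz":0},{"x":0,"y":0,"z":0,"wx":0,"wy":0,"wz":0},{"x":0,"y":0,"z":0,"wx":0,"wy":0,"wz":0},{"x":0,"y":0,"z":0,"wx":0,"wy":0,"wz":0}]' && python3 -c "from station import env;print(env.sign_off())"
```

```text
time_s: 23.18
eef_pos: [583.7, -109.6, 53.2]
tool_rot: [-3.132, 0.235, 0.017]
contact_force: [-25.8, -0.6, 20.5]
gripper_width: 0.247
grasp_force: 30.0
the job is handed in; nothing more can be done
None
```

The job is handed in at about 23 s: the lid lies on the clear bench, and the wedge is jammed beside the loose board in the -y bay, still gripped and pushed with about 26 N; the board looks flush against its fence, but sign-off returned no verdict.

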